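# Fish the drip pail out of the used-cup collector with the hook picker

### The job

Take the hook picker off its hanger and, with its hook, fish the little copper drip pail by its bail out of the bottom of the collector tube it sits in, gently, without knocking the tubes or tipping the pail over. Stand the pail upright well inside the drain tray, setting it down softly, slip the hook out, and hang the picker back on its hanger. Keep your fingers off the pail, and leave the used cups and everything else on the counter alone.

Things in the scene. Friction and masses are not known exactly. Their poses are not given: they have to be found in the camera images.
- collector: Fixed stainless stand 250 x 220 mm, 220 high, holding two clear tubes side by side (centres at its y +50 and -50 mm). Origin: middle of its underside; x away from the mouths' side (mouths face the robot's left), z up. Both tubes lean 0.65 rad (37 deg): going from floor to mouth the axis runs along (-0.605, 0, 0.796). Tube inside: 76 mm wide, 170 mm deep, walls 3 mm; floor centres at (60, +-50, 55) mm.
- left_mouth (a point): Centre of the open mouth of the tube at the collector's +y side; it and right_mouth lie at (-43, +-50, 190) mm in the collector's frame. Axes parallel to the collector's, not to the tube.
- right_mouth (a point): Centre of the open mouth of the tube at the collector's -y side. The pail is in one of the two tubes and the used cups in the other; which is which varies.
- pail: Loose copper pail, about 0.2 kg: round, 44 mm high, 58 wide at the rim, 46 at the base, open on top, with a black wire bail (see bail_pivot). Origin: centre of its underside, z up out of the pail. It stands on the tube's floor and leans with the tube, its x axis in the tube's plane of lean, on the collector's +x side. It may slide in the tube when touched.
- bail_pivot (a point): On the pail's axis 36 mm above its underside, 8 mm below the rim. The bail, an arch of 4 mm wire, swings stiffly about the pail's y axis through this point (0.5 N at the top moves it); its top is 41 mm from here. It stays where left: from 0.55 rad towards the pail's -x to 0.15 towards +x of upright. That lean is not tracked: feel or look for the wire. Window under it 45 mm wide.
- picker: Loose hook picker, 0.13 kg. Origin: centre of the underside of its round black guard (44 mm wide, 5 thick); z up along its handle. Red handle above the guard: z 5 to 105 mm, 24 mm along x, 18 along y: pinch it along y, near z = 50. Below, a 5 mm steel rod 130 mm long ends in a hook (see hook). The handle can shift a little in the grip, and is not tracked while held.
- hook (a point): Middle of the hook's foot at (-6, 0, -130) mm in the picker's frame: the 5 mm foot runs from the rod 12 mm along the picker's -x, then a 9 mm lip turns up. The wire rests between rod and lip (7 mm gap). Hook overall: 14 mm high, reaching 15 mm to -x of the rod's axis.
- hanger: Fixed steel stand that holds the picker: base 130 x 110 mm, a post at its +x side, and at 190 mm (top) a level two-pronged fork pointing to its -x, open at that end. Origin: middle of its underside, under the hanging place; z up. Nothing stands above the fork.
- fork (a point): Where the picker's origin sits when hung: between the prongs (gap 15 mm, prongs 14 mm wide) on their top face, guard resting on both, rod hanging between. The prongs reach 36 mm to the hanger's -x, with 4 mm upturned ends: lift the guard over 8 mm, then draw it out to -x; hang it back the same way. At the start the picker's axes match the hanger's.
- tray: Fixed shallow steel drain tray 220 (x) x 170 (y) mm, rim 12 mm high, 3 mm walls and floor. Origin: centre of its underside. Tray and hanger stand on opposite sides of the collector; which on which side varies.
- tray_mid (a point): Middle of the tray's inner floor, 3 mm above the counter; axes as the tray's.
- cups: Loose stack of nested used paper cups, 70 mm wide, 150 long, in the other tube; origin: centre of its underside, z along the tube. Leave it.
- bottle_a: Loose clear pump bottle, 64 mm wide, 208 high, origin under its centre. Leave it.
- bottle_b: Loose clear pump bottle, the same as bottle_a, next to it. Leave it.
- till_roll: Loose white paper roll standing on end, 78 mm wide, 80 high, origin under its centre. Leave it.
- card_reader: Loose white card reader lying flat, 165 x 78 x 26 mm, origin under its centre. Leave it.
- drill: Loose yellow and black cordless drill lying on its side, about 230 x 210 mm, 64 high, origin under its motor. Leave it.
There are look-alikes about, which are no part of the job. There is more than one size of the picker; the job needs the larger.

How it is judged:
By the outcome, as a careful person would: the job done as asked, in the order asked, and still so for the second after the job is handed in, with the robot touching nothing.
It also fails if it takes over 72 s, if anything falls off the work surface, if the arm or the gripper's body presses on something with over 40 N, if the wrist force passes 120 N, or if a joint passes its speed limit or range.

### The arm

A 6-joint arm with a two-finger parallel gripper is mounted at the origin on the work surface. World frame = base frame: x ahead of the robot, y to its left, z up, the work surface at z = 0. Lengths are in m, angles in rad, forces in N, time in s.
With the tool pointing down it reaches from about 0.35 to 0.975 m from the base axis. Payload 4.9 kg.
Tool frame: the origin (TCP) lies midway between the tips of the shut fingers; the grasp point (between the pads) lies 19 mm behind it; z points along the fingers, y is the line along which they close (so a half turn about z gives the same grasp; the last joint's range is limited). The gripper opens to 85 mm and grips with 20 to 120 N. Pads are 22 mm wide; open, the fingers measure 114 mm over their backs; the gripper's body (76 mm by 85 mm) begins 54 mm behind the grasp point. The pads swing forward as they close: fully open they stand 13 mm farther back than shut.
Start: joints at [-0.119, 0.053, 1.613, -0, 1.476, -0.119], TCP at [0.625, 0, 0.231] pointing down, gripper open.
Joint ranges: [-3.01, 3.01], [-1.01, 2.22], [0.06, 2.58], [-1.02, 4.17], [0.09, 2.62], [-3.14, 3.14]. Speed limits (rad/s): [2.57, 2.57, 3.14, 3.14, 3.14, 3.14].

### API

Orientations are given as a unit quaternion [w, x, y, z].
In Python, from plant import * gives the robot as it stands.
- The arm moves only by the tool jog_arm, never from a script. Its argument "targets" is a list of rows, each a list of 3 entries, a list of its own where there are three numbers: the shift along the tool's x, y, z in units of 25 mm (1.0 is 25 mm), then the turn, a rotation vector about the tool's x, y, z in units of 8 degrees (1.0 is 8 degrees), then the opening in per cent of the stroke, from 0 (shut) to 100 (fully open). A call has 1 to 8 rows; each row is the pose to reach, as a shift and turn from the pose commanded when the call began, along the tool's axes at that moment; what a row does not reach only later rows make up. A row lasts 1/8 s, in which the tool goes at most 62.5 mm and 10.7 degrees, less where a joint would pass 70% of its speed; a pose out of reach is approached as far as the arm can. A call with a gripper value outside its range is refused whole. The fingers move at their own pace and stop on an object; the grip force is fixed at half the most. Time passes only in rows, so rows that repeat a pose let the fingers close. It gives the time, the measured TCP pose, the force, the opening and the grip force at its end, in the units of the state.
- state(): the state, without advancing time (a new reading comes with each control period).
- grab_frame(name): name is "scene" or "side" or "wrist"; returns (picture, depth): 480x640x3 uint8, red, green, blue; 480x640 float32, m along the optical axis (not along the pixel's ray), 0 where there is no reading.
- camera_params(name): a dict with "fovy" (degrees; the focal length in pixels is half the picture's height over the tangent of half this angle, whatever the lens; pixels are square), "cx", "cy" (the principal point, pixels), "rvec" (rotation vector, rad) and "tvec" (3), from world to camera coordinates, as OpenCV has them; the wrist camera has in their place "hand_eye" (4x4, takes a point from camera to tool coordinates, whose origin is the TCP and whose axes are the flange's). Camera axes: x right, y down, z forward; pixel columns grow to the right and rows downward; lengths in m; the calibration is good to about 2 mm. A picture is of the moment at which its call begins: read the wrist's pose just before it. camera_params takes no time and is no camera call.
- job_done(): hands the job in; it is judged then, once.
The state is a dict: "time": time; "joint_pos": joint angles; "joint_vel": joint speeds; "joint_efforts": joint torques, N m; "tool_pos": TCP position; "tool_rot": TCP orientation; "contact_force": force on the tool from outside, world axes, zero at the start; "ft_torque": the same for the moment, N m; "gripper_width": opening from 0.0 (shut) to 1.0 (fully open); "grasp_force": force on a finger pad.
Only numpy, scipy, OpenCV 4.12 (cv2) and the standard library are available. Lean on these libraries where they do the work, as an engineer would, in place of code of your own. Each camera call takes 0.05 s, during which the arm holds its last target. There are 200 camera calls.

## Working session

There is one attempt and no reset: what is moved stays moved. The work goes in short steps, Python scripts to look and compute and a tool call to move; the robot and the scene stay as the last step left them, time stands still between calls to the robot, and variables do not carry over. Pictures are saved under pics/ and viewed, at most 10 in all, crops included, and the job is handed in when it is done.

Besides the shell and the picture viewer there is one more tool, called after "Call:" in YAML: its name, and indented under it one key for each argument. jog_arm: Moves the arm, as the interface text tells. Its arguments: {"type":"object","properties":{"targets":{"type":"array"}},"required":["targets"]}

```bash
mkdir -p pics; ls; cat > h.py <<'E'
import numpy as np, cv2
from scipy.spatial.transform import Rotation as R
from plant import *
def cam(name, st=None):
    p=camera_params(name); f=240/np.tan(np.radians(p["fovy"])/2)
    K=np.array([[f,0,p["cx"]],[0,f,p["cy"]],[0,0,1]])
    if "rvec" in p:
        Rm=cv2.Rodrigues(np.array(p["rvec"],float))[0]; t=np.array(p["tvec"],float).ravel()
        T=np.eye(4); T[:3,:3]=Rm.T; T[:3,3]=-Rm.T@t
    else:
        T=tool(st)@np.array(p["hand_eye"])
    return K,T
def tool(st):
    q=st["tool_rot"]; T=np.eye(4); T[:3,:3]=R.from_quat([q[1],q[2],q[3],q[0]]).as_matrix(); T[:3,3]=st["tool_pos"]; return T
def cloud(d,K,T):
    v,u=np.mgrid[:480,:640]; P=np.stack([(u-K[0,2])/K[0,0]*d,(v-K[1,2])/K[1,1]*d,d],-1)
    return P@T[:3,:3].T+T[:3,3]
def ray(u,v,K,T):
    d=T[:3,:3]@np.array([(u-K[0,2])/K[0,0],(v-K[1,2])/K[1,1],1]); return T[:3,3],d/np.linalg.norm(d)
def onz(u,v,z,K,T):
    o,d=ray(u,v,K,T); return o+d*(z-o[2])/d[2]
def tri(rs):
    A=0;b=0
    for o,d in rs:
        M=np.eye(3)-np.outer(d,d);A=A+M;b=b+M@o
    return np.linalg.solve(A,b)
def proj(P,K,T):
    c=(np.atleast_2d(P)-T[:3,3])@T[:3,:3]; q=c@K.T; return q[:,:2]/q[:,2:]
def shot(name,tag):
    st=state(); im,d=grab_frame(name); K,T=cam(name,st)
    cv2.imwrite(f"pics/{tag}.png",im[:,:,::-1]); np.savez(f"{tag}.npz",im=im,d=d,K=K,T=T); return im,d,K,T
def load(tag):
    z=np.load(f"{tag}.npz"); return z["im"],z["d"],z["K"],z["T"]
E
python3 - <<'E'
from h import *
print(state())
for n in ("scene","side","wrist"):
    im,d,K,T=shot(n,n+"0"); print(n,K[0,0],T.round(3).tolist())
print(camera_params("wrist"))
E
```

```text
pics
{'time': 0.0, 'joint_pos': array([-1.18999640e-01,  5.33944781e-02,  1.61430807e+00, -2.57044785e-05,
        1.47604006e+00, -1.19011963e-01]), 'joint_vel': array([-0.00025003, -0.0005064 , -0.00136459,  0.00171103, -0.00032447,
       -0.0018655 ]), 'joint_efforts': array([ 2.70554956e-04, -3.93670499e+01, -3.70175600e+01, -1.62778279e-04,
        6.93513779e-03, -6.06393527e-06]), 'tool_pos': array([6.24358626e-01, 7.01233610e-05, 2.30031321e-01]), 'tool_rot': array([-8.37085324e-04,  7.07101146e-01,  7.07111599e-01, -6.74558185e-04]), 'contact_force': array([-0.24909569, -0.31369174,  0.14916315]), 'ft_torque': array([-0.01310651, -0.0095054 , -0.00136089]), 'grasp_force': 0.0, 'gripper_width': 1.008365198048354}
scene 569.2747669755346 [[-0.107, 0.638, -0.762, 1.365], [0.994, 0.074, -0.078, 0.1], [0.006, -0.766, -0.643, 0.821], [0.0, 0.0, 0.0, 1.0]]
side 507.63992543736833 [[-0.859, -0.373, 0.351, 0.171], [-0.512, 0.641, -0.572, 0.633], [-0.011, -0.671, -0.741, 0.922], [0.0, 0.0, 0.0, 1.0]]
wrist 336.03884673460414 [[1.0, -0.0, -0.002, 0.625], [-0.001, -0.958, -0.286, 0.073], [-0.002, 0.286, -0.958, 0.373], [0.0, 0.0, 0.0, 1.0]]
{'fovy': 71.06908986447651, 'cx': 322.1156387001433, 'cy': 244.5668224255411, 'hand_eye': array([[-5.68506937e-04, -9.58251162e-01, -2.85927240e-01,
         7.28098567e-02],
       [ 9.99999837e-01, -5.58929595e-04, -1.15105894e-04,
         5.24174139e-04],
       [-4.95128395e-05, -2.85927259e-01,  9.58251324e-01,
        -1.42967891e-01],
       [ 0.00000000e+00,  0.00000000e+00,  0.00000000e+00,
         1.00000000e+00]])}
```

View pics/scene0.png

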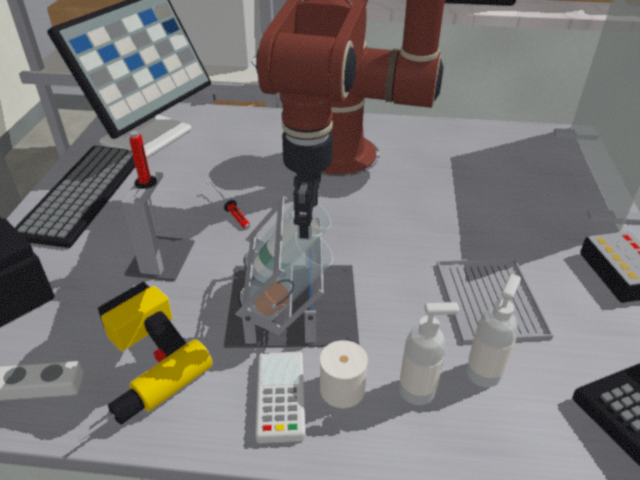

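View pics/side0.png

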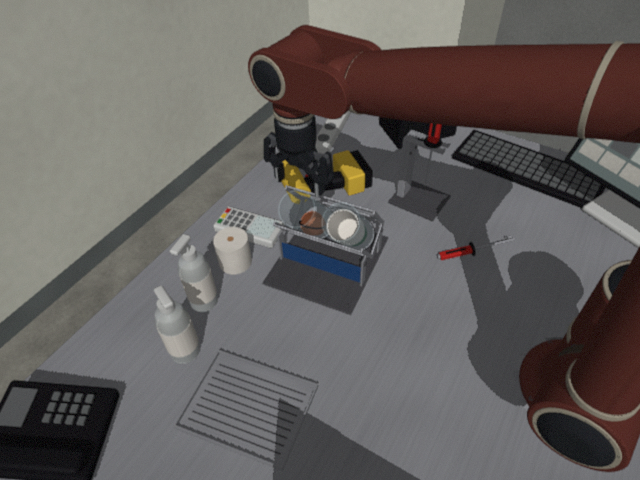

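The scene view shows the collector at about (292,300) px, with the pail (copper) at (272,295) in the far tube. The hanger with the large picker is at (145,180), the tray at (492,300) and the small decoy picker at (236,212). In the side view the pail is at (312,222), the cups at (347,228) and the picker at (433,135). So the mouths face +y.

```bash
python3 - <<'E'
from h import *
S=load("scene0"); D=load("side0")
def rect(P):
    r=cv2.minAreaRect((P[:,:2]*1000).astype(np.float32)); return np.round(r[0],1),np.round(r[1],1),round(r[2],1)
for nm,(im,d,K,T) in (("scene",S),("side",D)):
    P=cloud(d,K,T); hsv=cv2.cvtColor(im,cv2.COLOR_RGB2HSV)
    ok=d>0
    # dark plates
    regs={"scene":{"coll":(215,255,365,355),"hang":(118,230,200,285),"tray":(430,252,556,346)},"side":{"coll":(255,200,385,318),"hang":(380,175,455,222),"tray":(170,340,325,468)}}[nm]
    for k,(a,b,c,e) in regs.items():
        m=np.zeros(d.shape,bool); m[b:e,a:c]=1
        z=P[...,2]
        print(nm,k,"z pct",np.percentile(z[m&ok],[5,25,50,75,95]).round(4))
        dark=m&ok&(hsv[...,2]<95)
        lo=dark&(z<0.03)
        n,l,s,_=cv2.connectedComponentsWithStats(cv2.morphologyEx(lo.astype(np.uint8),cv2.MORPH_CLOSE,np.ones((3,3))))
        i=1+s[1:,4].argmax(); sel=(l==i)&lo
        print("  n",s[i],"z",np.median(z[sel]).round(4),rect(P[sel]))
    # red
    m=((hsv[...,0]<6)|(hsv[...,0]>174))&(hsv[...,1]>190)&(hsv[...,2]>110)
    n,l,s,c=cv2.connectedComponentsWithStats(m.astype(np.uint8))
    for i in range(1,n):
        if s[i,4]>40: 
            Q=P[(l==i)&ok]; print(nm,"red",s[i],c[i].round(1),Q.min(0).round(3),Q.max(0).round(3),Q.mean(0).round(3))
    m=(hsv[...,0]<18)&(hsv[...,0]>4)&(hsv[...,1]>70)&(hsv[...,1]<190)&(hsv[...,2]>60)
    n,l,s,c=cv2.connectedComponentsWithStats(m.astype(np.uint8))
    for i in range(1,n):
        if s[i,4]>60: 
            Q=P[(l==i)&ok]; print(nm,"copper",s[i],c[i].round(1),Q.mean(0).round(3) if len(Q) else None)
# crop views
a=cv2.resize(S[0][190:350,215:365],None,fx=3.7,fy=3.7,interpolation=2)
b=cv2.resize(D[0][180:320,255:395],None,fx=4,fy=4,interpolation=2)
h=max(a.shape[0],b.shape[0]); W=np.zeros((h,a.shape[1]+b.shape[1],3),np.uint8); W[:a.shape[0],:a.shape[1]]=a; W[:b.shape[0],a.shape[1]:]=b
W=cv2.resize(W,(800,int(h*800/W.shape[1]))); cv2.imwrite("pics/crop1.png",W[:,:,::-1]); print(W.shape)
E
```

```text
scene coll z pct [-0.0007  0.0043  0.0074  0.089   0.1707]
  n [ 223  266  135   83 4548] z 0.0063 (array([588.6, -40.8]), array([220.3, 248.6]), 7.4)
scene hang z pct [-0.0014  0.0008  0.0067  0.0118  0.1023]
  n [ 124  235   68   47 1204] z 0.0083 (array([ 482.6, -345.1]), array([116.9, 150.4]), 87.4)
scene tray z pct [-0.0014  0.001   0.0032  0.0111  0.2011]
  n [470 267   6  12  30] z 0.0037 (array([456.5, 325.5]), array([36.1,  6.7]), 8.2)
scene red [130 135  19  48 433] [139.2 159.1] [ 0.467 -0.35   0.197] [ 0.488 -0.331  0.295] [ 0.483 -0.339  0.25 ]
scene red [228 205  20  22 111] [237.1 215.5] [ 0.301 -0.233  0.008] [ 0.366 -0.178  0.027] [ 0.336 -0.205  0.018]
scene red [155 350  10  11  77] [159.1 354.9] [ 0.758 -0.252  0.028] [ 0.776 -0.234  0.044] [ 0.769 -0.243  0.039]
scene copper [  48    0   78   27 1072] [76.1  8.9] [-0.662 -1.016  0.137]
scene copper [257   0  68  61 686] [290.6  34.8] [ 0.603 -0.023  0.542]
scene copper [417   0  18  36 168] [426.   18.6] [0.072 0.193 0.396]
scene copper [563   0  48   3  76] [5.905e+02 4.000e-01] [-0.802  0.817  0.195]
scene copp
[... 3032 characters left out ...]

side copper [419  78  23  10  66] [430.8  82.3] [0.359 0.076 0.589]
side copper [318  87  17  16  69] [326.2  95.2] [0.516 0.069 0.52 ]
side copper [420  93  21  15  62] [430.9 101.1] [0.353 0.083 0.568]
side copper [327  97  18  20  92] [335.9 106.4] [0.498 0.071 0.508]
side copper [547 101  19  13  62] [556.5 107. ] [0.207 0.1   0.616]
side copper [588 101  21  20  76] [597.6 110.4] [0.168 0.105 0.627]
side copper [301 211  20  17 253] [311.  219.2] [ 0.62  -0.028  0.13 ]
side copper [301 226  21   9  88] [311.3 230.9] [ 0.609 -0.012  0.113]
side copper [612 351  28  46 255] [627.6 374.2] [0.029 0.23  0.402]
side copper [594 394  19  19  81] [602.5 404.2] [0.028 0.23  0.328]
(424, 800, 3)
```

View pics/crop1.png

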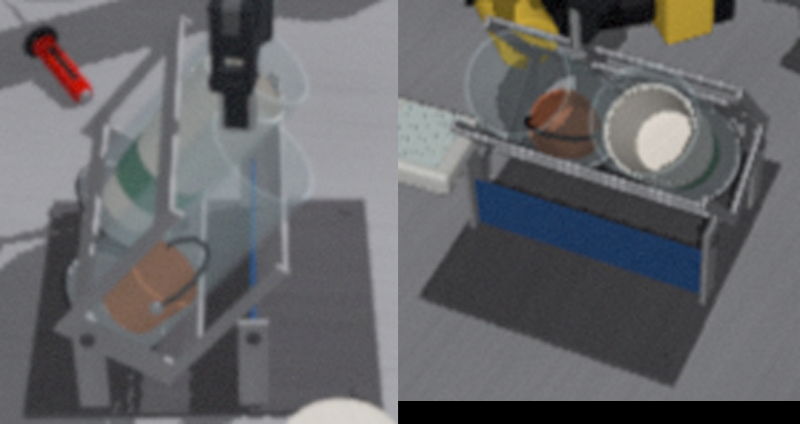

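The crop shows the pail in the far tube, with its bail wire arching toward the upper right in the scene view. The cups are in the near tube. The collector yaw is about -82.7°. Next I raise the arm and look with the wrist camera.

Call:
jog_arm:
  targets:
    - [[0, 0, -2.4], [0, 0, 0], 100]
    - [[0, 0, -4.8], [0, 0, 0], 100]
    - [[0, 0, -6.8], [0, 0, 0], 100]
    - [[0, 0, -6.8], [0, 0, 0], 100]

```text
time: 0.65
tool_pos: [0.6263, -0.0001, 0.4079]
tool_rot: [0.004, 0.707, 0.707, 0.003]
contact_force: [-0.8, 0.3, 0.2]
gripper_width: 0.999
grasp_force: 0.0
```

```bash
python3 - <<'E'
from h import *
s=state(); print(s["tool_pos"],s["joint_pos"])
im,d,K,T=shot("wrist","w1")
P=cloud(d,K,T); hsv=cv2.cvtColor(im,cv2.COLOR_RGB2HSV)
m=(hsv[...,0]<18)&(hsv[...,0]>4)&(hsv[...,1]>70)&(hsv[...,2]>60)
n,l,st,c=cv2.connectedComponentsWithStats(m.astype(np.uint8))
for i in range(1,n):
    if st[i,4]>100: print(st[i],c[i],P[l==i].mean(0))
E
```

```text
[ 6.26335094e-01 -1.26092021e-04  4.07889085e-01] [-1.18943463e-01  4.95592151e-03  1.37296783e+00 -8.27087334e-06
  1.75337600e+00 -1.19000978e-01]
[311 223  33  14 350] [326.60857143 229.77142857] [ 0.63718844 -0.05139562  0.05876612]
[315 234  33  19 361] [332.06094183 244.57063712] [ 0.63997824 -0.03354554  0.19629625]
```

Call:
jog_arm:
  targets:
    - [[-2.4, -1, 0], [0, 0, 0], 100]
    - [[-4.8, -2, 0], [0, 0, 0], 100]
    - [[-7.2, -3.2, 0], [0, 0, 0], 100]
    - [[-9.6, -4.4, 0], [0, 0, 0], 100]
    - [[-10.8, -5.6, 0], [0, 0, 0], 100]
    - [[-10.8, -5.6, 0], [0, 0, 0], 100]
    - [[-10.8, -5.6, 0], [0, 0, 0], 100]

```text
time: 1.58
tool_pos: [0.4848, -0.2696, 0.3994]
tool_rot: [-0.001, 0.707, 0.707, 0.0]
contact_force: [0.4, 0.2, -0.5]
gripper_width: 1.002
grasp_force: 0.0
```

```bash
python3 - <<'E'
from h import *
s=state(); print(s["time"],s["tool_pos"],s["joint_pos"],s["tool_rot"])
shot("wrist","w2"); shot("scene","scene2"); shot("side","side2")
a=cv2.imread("pics/w1.png");b=cv2.imread("pics/w2.png")
cv2.imwrite("pics/w12.png",cv2.resize(np.hstack([a,b]),(800,300),interpolation=cv2.INTER_AREA))
E
```

```text
1.575 [ 0.48476574 -0.26964352  0.39937732] [-6.42065448e-01 -1.56643837e-01  1.53988822e+00  5.66634085e-04
  1.76128961e+00 -6.41618030e-01] [-1.49535155e-03  7.07226522e-01  7.06985436e-01  6.50086557e-05]
```

View pics/w12.png

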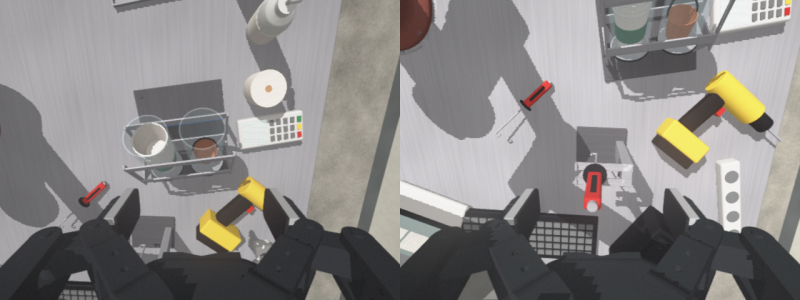

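```bash
python3 - <<'E'
from h import *
im,d,K,T=load("w2")
a=cv2.resize(im[190:350,260:420],(600,600),interpolation=2)
cv2.imwrite("pics/hz.png",a[:,:,::-1])
P=cloud(d,K,T)
m=(d>0); m[:190]=0;m[350:]=0;m[:,:260]=0;m[:,420:]=0
z=P[...,2]
for lo,hi in ((0.155,0.184),(0.184,0.189),(0.189,0.1935),(0.1935,0.2),(0.2,0.28),(0.28,0.32)):
    Q=P[m&(z>lo)&(z<hi)]
    if len(Q)>5:
        r=cv2.minAreaRect((Q[:,:2]*1000).astype(np.float32)); print(lo,hi,len(Q),r, Q.mean(0).round(4))
im,d,K,T=load("scene2"); P=cloud(d,K,T);z=P[...,2]
m=(d>0); m[170:,:][:]=m[170:]; M=np.zeros_like(m); M[125:290,105:205]=1; m&=M
for lo,hi in ((0.16,0.184),(0.184,0.189),(0.189,0.1935),(0.1935,0.2),(0.2,0.28)):
    Q=P[m&(z>lo)&(z<hi)]
    if len(Q)>5:
        r=cv2.minAreaRect((Q[:,:2]*1000).astype(np.float32)); print("scene",lo,hi,len(Q),r, Q.mean(0).round(4))
E
```

```text
0.155 0.184 179 ((490.02301025390625, -320.90966796875), (44.73046875, 92.97233581542969), 62.24159240722656) [ 0.5284 -0.3269  0.1699]
0.184 0.189 197 ((489.4538879394531, -342.17950439453125), (44.36094665527344, 103.55667877197266), 88.1196517944336) [ 0.4944 -0.332   0.1874]
0.189 0.1935 1642 ((489.3080139160156, -342.2726745605469), (44.43424606323242, 103.99393463134766), 88.13671875) [ 0.5023 -0.341   0.1905]
0.1935 0.2 692 ((466.2644958496094, -340.8702087402344), (42.25087356567383, 57.007049560546875), 87.99882507324219) [ 0.4699 -0.3354  0.1953]
0.2 0.28 824 ((473.1404724121094, -333.7048034667969), (4.694655895233154, 23.435199737548828), 89.95761108398438) [ 0.4737 -0.333   0.2448]
0.28 0.32 757 ((473.14202880859375, -340.9608459472656), (18.15068244934082, 23.927688598632812), 87.23416137695312) [ 0.4735 -0.3378  0.2946]
scene 0.16 0.184 270 ((528.7969970703125, -339.58233642578125), (43.96317672729492, 43.603485107421875), 69.02139282226562) [ 0.5388 -0.3411  0.1721]
scene 0.184 0.189 118 ((491.15594482421875, -343.8102722167969), (48.38810729980469, 107.5506820678711), 88.23130798339844) [ 0.5137 -0.3363  0.1869]
scene 0.189 0.1935 366 ((490.8808288574219, -341.3039245605469), (45.800621032714844, 111.26412200927734), 86.82617950439453) [ 0.5084 -0.3404  0.1908]
scene 0.1935 0.2 163 ((484.4648742675781, -342.1751403808594), (42.2142219543457, 95.78549194335938), 86.1384048461914) [ 0.4771 -0.3375  0.1956]
scene 0.2 0.28 482 ((476.6444091796875, -337.0867004394531), (17.719308853149414, 29.814319610595703), 53.29471969604492) [ 0.4804 -0.3384  0.2408]
```

View pics/hz.png

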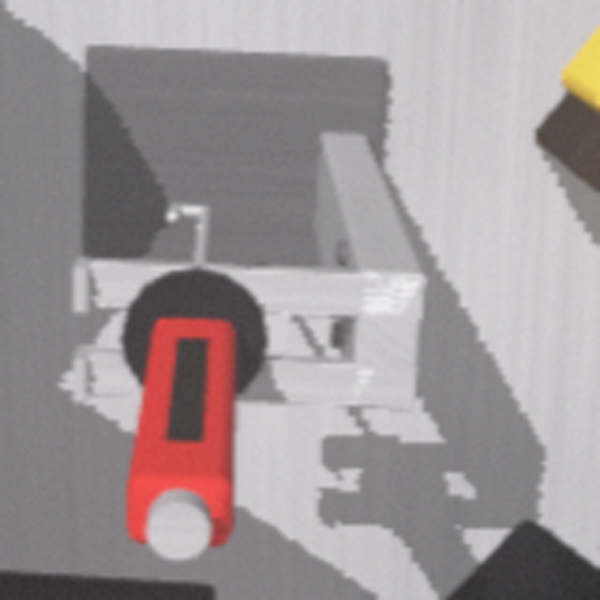

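The hanger fork points to world -x with a yaw of about -2°, its post on the +x side and the hook toward -x. In w2 the handle top is near (310,300), which puts the picker at about (0.473,-0.341) with the fork at z=0.1905. I turn the tool 88° over it.

Call:
jog_arm:
  targets:
    - [[-1, -0.2, 0], [0, 0, -1.3], 100]
    - [[-2, -0.4, 0], [0, 0, -2.6], 100]
    - [[-2.86, -0.47, 0], [0, 0, -3.9], 100]
    - [[-2.86, -0.47, 0], [0, 0, -5.2], 100]
    - [[-2.86, -0.47, 0], [0, 0, -6.5], 100]
    - [[-2.86, -0.47, 0], [0, 0, -7.8], 100]
    - [[-2.86, -0.47, 0], [0, 0, -9.1], 100]
    - [[-2.86, -0.47, 0], [0, 0, -10.4], 100]

```text
time: 2.72
tool_pos: [0.4742, -0.3404, 0.401]
tool_rot: [-0.0, 0.055, 0.998, 0.0]
contact_force: [-0.3, 0.6, -0.5]
gripper_width: 1.003
grasp_force: 0.0
```

Call:
jog_arm:
  targets:
    - [[0, 0, 0], [0, 0, -0.58], 100]
    - [[0, 0, 0], [0, 0, -0.58], 100]
    - [[0, 0, 0], [0, 0, -0.58], 100]

```text
time: 3.1
tool_pos: [0.4737, -0.3409, 0.4011]
tool_rot: [-0.0, 0.019, 1.0, 0.0]
contact_force: [-0.2, 0.8, 0.4]
gripper_width: 1.0
grasp_force: 0.0
```

```bash
python3 - <<'E'
from h import *
s=state(); print(s["time"],s["tool_pos"],s["joint_pos"],s["tool_rot"]); Tt=tool(s); print(np.degrees(np.arctan2(Tt[1,0],Tt[0,0])))
im,d,K,T=shot("wrist","w3")
P=cloud(d,K,T);z=P[...,2]; near=(abs(P[...,0]-.49)<.09)&(abs(P[...,1]+.341)<.06)&(d>0)
for lo,hi in ((0.187,0.1935),(0.1935,0.2),(0.28,0.32)):
    Q=P[near&(z>lo)&(z<hi)]
    if len(Q)>5:
        r=cv2.minAreaRect((Q[:,:2]*1000).astype(np.float32)); print(lo,hi,len(Q),r, Q.mean(0).round(4),np.median(Q[:,2]))
# refine collector/tray etc from w1
im,d,K,T=load("w1"); P=cloud(d,K,T);z=P[...,2]
hsv=cv2.cvtColor(im,cv2.COLOR_RGB2HSV)
m=(hsv[...,2]<95)&(z>0.004)&(z<0.009)&(abs(P[...,0]-.587)<.15)&(abs(P[...,1]+.04)<.17)
m=cv2.morphologyEx(m.astype(np.uint8),cv2.MORPH_OPEN,np.ones((3,3)))>0
Q=P[m]; print("coll",len(Q),cv2.minAreaRect((Q[:,:2]*1000).astype(np.float32)),np.median(Q[:,2]))
m=(z>0.14)&(z<0.25)&(abs(P[...,0]-.587)<.15)&(abs(P[...,1]+.04)<.17)
Q=P[m]; print("top",len(Q),cv2.minAreaRect((Q[:,:2]*1000).astype(np.float32)),np.percentile(Q[:,2],[5,25,50,75,95]))
E
```

```text
3.1 [ 0.47372011 -0.34093249  0.40113542] [-7.51297327e-01 -8.95066678e-02  1.47559417e+00  2.10183262e-06
  1.75577097e+00 -2.28446553e+00] [-9.81296489e-05  1.88127578e-02  9.99823016e-01  8.96471264e-05]
177.84409055795743
0.187 0.1935 1667 ((488.84783935546875, -341.9393310546875), (44.091529846191406, 104.25359344482422), 87.43656158447266) [ 0.4989 -0.3423  0.1903] 0.1902864157990819
0.1935 0.2 805 ((463.2783203125, -341.2545166015625), (43.37635803222656, 51.79292678833008), 87.8434066772461) [ 0.4642 -0.3411  0.1952] 0.19518653883306752
0.28 0.32 721 ((472.3672790527344, -341.5206604003906), (17.89139747619629, 23.50623893737793), 86.28495025634766) [ 0.4701 -0.3415  0.2961] 0.2951172446752034
coll 725 ((624.263671875, -77.0142593383789), (130.111572265625, 151.51028442382812), 13.083686828613281) 0.006559492297014469
top 8725 ((584.8713989257812, -27.10962677001953), (207.54302978515625, 128.36227416992188), 7.061770915985107) [0.14394652 0.15808472 0.17590044 0.18914679 0.20892218]
```

Call:
jog_arm:
  targets:
    - [[0.05, 0, 2], [0, 0, 0], 100]
    - [[0.05, 0, 4], [0, 0, 0], 100]
    - [[0.05, 0, 5.8], [0, 0, 0], 100]
    - [[0.05, 0, 6.8], [0, 0, 0], 100]
    - [[0.05, 0, 6.8], [0, 0, 0], 60]
    - [[0.05, 0, 6.8], [0, 0, 0], 10]
    - [[0.05, 0, 6.8], [0, 0, 0], 0]
    - [[0.05, 0, 6.8], [0, 0, 0], 0]

```text
time: 4.15
tool_pos: [0.4727, -0.3419, 0.2334]
tool_rot: [0.001, 0.019, 1.0, -0.001]
contact_force: [0.7, 0.8, -1.2]
gripper_width: 0.203
grasp_force: 58.5
```

Call:
jog_arm:
  targets:
    - [[0, 0, 0], [0, 0, 0], 0]
    - [[0, 0, 0], [0, 0, 0], 0]
    - [[0, 0, 0], [0, 0, 0], 0]

```text
time: 4.53
tool_pos: [0.4727, -0.342, 0.2333]
tool_rot: [0.001, 0.019, 1.0, -0.001]
contact_force: [0.6, -0.4, 5.2]
gripper_width: 0.205
grasp_force: 59.3
```

Call:
jog_arm:
  targets:
    - [[0, 0, -0.4], [0, 0, 0], 0]
    - [[0, 0, -0.8], [0, 0, 0], 0]
    - [[0, 0, -0.8], [0, 0, 0], 0]
    - [[0.8, 0, -0.8], [0, 0, 0], 0]
    - [[1.8, 0, -0.8], [0, 0, 0], 0]
    - [[3.0, 0, -0.8], [0, 0, 0], 0]
    - [[3.4, 0, -2.4], [0, 0, 0], 0]
    - [[3.4, 0, -4.4], [0, 0, 0], 0]

```text
time: 5.52
tool_pos: [0.3856, -0.3376, 0.3401]
tool_rot: [-0.001, 0.019, 1.0, 0.002]
contact_force: [0.9, -1.3, -0.3]
gripper_width: 0.207
grasp_force: 58.8
```

```bash
python3 - <<'E'
from h import *
s=state(); print(s["time"],s["tool_pos"],s["joint_pos"],s["contact_force"])
for n in("scene","side"): shot(n,n+"4")
shot("wrist","w4")
# tray from scene2/side2 depth: rim z ~0.012
for t in("scene2","side2"):
    im,d,K,T=load(t);P=cloud(d,K,T);z=P[...,2]
    box=(d>0)&(P[...,0]>.3)&(P[...,0]<.75)&(P[...,1]>.15)&(P[...,1]<.6)
    for lo,hi in((.0075,.016),(.10,.23)):
        m=(box&(z>lo)&(z<hi)).astype(np.uint8); n,l,st,c=cv2.connectedComponentsWithStats(m)
        for i in 1+np.argsort(-st[1:,4])[:3]:
            Q=P[l==i]; print(t,lo,len(Q),cv2.minAreaRect((Q[:,:2]*1000).astype(np.float32)))
# bottles, till roll tops in scene2
    for lo,hi in((.19,.22),(.07,.09)):
        m=((d>0)&(z>lo)&(z<hi)&(P[...,0]>.6)&(P[...,1]>-.1)&(P[...,1]<.5)).astype(np.uint8); n,l,st,c=cv2.connectedComponentsWithStats(m)
        for i in 1+np.argsort(-st[1:,4])[:4]:
            Q=P[l==i]; print(t,"tops",lo,len(Q),Q.mean(0).round(3))
E
```

```text
5.525 [ 0.38564723 -0.33755671  0.3401278 ] [-8.64239043e-01 -2.56826766e-01  1.72187389e+00 -8.78747508e-05
  1.68072309e+00 -2.39624805e+00] [ 0.92551601 -1.32267224 -0.34136782]
scene2 0.0075 608 ((527.544189453125, 353.16973876953125), (226.38018798828125, 172.2949676513672), 10.270808219909668)
scene2 0.0075 133 ((421.3678894042969, 582.4103393554688), (122.06733703613281, 5.455324172973633), 16.571308135986328)
scene2 0.0075 111 ((733.242919921875, 313.4566650390625), (58.978790283203125, 22.372453689575195), 66.83815002441406)
scene2 0.1 1937 ((716.0576171875, 319.691162109375), (64.728759765625, 61.78974533081055), 18.414981842041016)
scene2 0.1 7 ((745.1351318359375, 188.36550903320312), (3.4225378036499023, 8.757232666015625), 65.16004180908203)
scene2 0.1 1 ((747.41796875, 200.82272338867188), (0.0, 0.0), 0.0)
scene2 tops 0.19 421 [ 0.649 -0.018  0.201]
scene2 tops 0.19 406 [0.765 0.216 0.206]
scene2 tops 0.19 302 [0.706 0.325 0.207]
scene2 tops 0.19 5 [ 0.603 -0.052  0.19 ]
scene2 tops 0.07 1595 [0.778 0.076 0.08 ]
scene2 tops 0.07 378 [ 0.682 -0.074  0.08 ]
scene2 tops 0
[... 390 characters left out ...]
92289733887), 80.1562271118164)
side2 0.1 1276 ((709.3750610351562, 323.4490966796875), (58.84202194213867, 58.02135467529297), 16.582252502441406)
side2 0.1 459 ((739.9926147460938, 203.96273803710938), (57.50414276123047, 19.861330032348633), 89.9168930053711)
side2 0.1 27 ((748.564453125, 203.68333435058594), (13.125054359436035, 2.5688276290893555), 89.6014633178711)
side2 tops 0.19 257 [0.698 0.328 0.206]
side2 tops 0.19 229 [0.758 0.219 0.206]
side2 tops 0.19 152 [ 0.644 -0.017  0.202]
side2 tops 0.19 2 [ 0.614 -0.049  0.191]
side2 tops 0.07 760 [0.771 0.077 0.079]
side2 tops 0.07 197 [0.693 0.333 0.08 ]
side2 tops 0.07 185 [0.743 0.217 0.08 ]
side2 tops 0.07 141 [ 0.669 -0.069  0.081]
```

Call:
jog_arm:
  targets:
    - [[0, 0, -1.8], [0, 0, 0], 0]
    - [[0, 0, -3.8], [0, 0, 0], 0]
    - [[0, 0.6, -5.8], [0, 0, 0], 0]
    - [[-0.6, 2, -7.2], [0, 0, 1.2], 0]
    - [[-1.3, 3.6, -7.2], [0, 0, 2.4], 0]
    - [[-2, 5.2, -7.2], [0, 0, 3.6], 0]
    - [[-2.7, 6.9, -7.2], [0, 0, 4.8], 0]
    - [[-3.4, 8.6, -7.2], [0, 0, 6], 0]

```text
time: 6.68
tool_pos: [0.4806, -0.1252, 0.519]
tool_rot: [-0.002, 0.426, 0.905, -0.0]
contact_force: [0.1, 0.1, -1.4]
gripper_width: 0.206
grasp_force: 59.0
```

```bash
cat >> h.py <<'E'
C0=np.array([.586,-.039,0]); YAW=np.radians(-82.8)
RC=R.from_euler("z",YAW).as_matrix()
def coll(p): return C0+RC@(np.array(p,float))
HK=np.array([.006,0,.1733])  # hook in tool frame
def orient(tilt,yaw=YAW):   # tool rotation; tool x = -picker x, z=-picker z
    Rp=R.from_euler("zy",[yaw,-tilt]).as_matrix()  # picker axes
    return Rp@np.diag([-1,-1,1])@np.diag([1,-1,-1])@np.eye(3) if False else Rp@np.diag([-1.,1,-1])
def goto(hook,tilt,yaw=YAW,st=None):
    st=st or state(); A=tool(st); Rt=orient(tilt,yaw); p=np.array(hook)-Rt@HK
    sh=A[:3,:3].T@(p-A[:3,3])/.025; rv=np.degrees(R.from_matrix(A[:3,:3].T@Rt).as_rotvec())/8
    print("t",round(st["time"],2),"tcp target",p.round(4),"shift u",sh.round(2),"rot u",rv.round(2)); return p
def hookpos(st): A=tool(st); return A[:3,3]+A[:3,:3]@HK
TUBE=lambda s,off=0,side=0: coll(np.array([60,50+side,55])*1e-3+s*np.array([-.605,0,.796])+off*np.array([.796,0,.605]))
E
python3 - <<'E'
from h import *
print(orient(0).round(2).tolist(), tool(state())[:3,:3].round(2).tolist(), orient(.65)[:,2], TUBE(1)-TUBE(0))
print(TUBE(.17),TUBE(.077),TUBE(.19))
goto(TUBE(.19)+[0,.03,.15],0)
goto(TUBE(.20,.005),.65)
E
```

```text
[[-0.13, 0.99, 0.0], [0.99, 0.13, 0.0], [0.0, 0.0, -1.0]] [[-0.64, 0.77, -0.0], [0.77, 0.64, 0.0], [0.0, -0.0, -1.0]] [ 0.60518641  0.         -0.7960838 ] [-0.07582661  0.60022939  0.796     ]
[0.63023521 0.00977878 0.19032   ] [ 0.63728708 -0.04604256  0.116292  ] [0.62871867 0.02178336 0.20624   ]
t 6.67 tcp target [0.6295 0.0458 0.5295] shift u [ 1.49  8.95 -0.43] rot u [-0.02 -0.02  4.04]
t 6.67 tcp target [0.5242 0.0179 0.3556] shift u [3.29 5.   6.53] rot u [-4.35 -1.89  3.89]
```

```bash
sed -i 's/from_euler("zy",\[yaw,-tilt\])/from_euler("ZY",[yaw,-tilt])/; s/return Rp@np.diag(\[-1,-1,1\]).*if False else /return /' h.py
python3 - <<'E'
from h import *
print(orient(.65)[:,2])
goto(TUBE(.19)+[0,.06,.12],0)
goto(TUBE(.21,.005),.65)
E
```

```text
[ 0.07584997 -0.60041433 -0.7960838 ]
t 6.67 tcp target [0.6295 0.0758 0.4995] shift u [2.41 9.71 0.77] rot u [-0.02 -0.02  4.04]
t 6.67 tcp target [0.6152 0.1292 0.3668] shift u [ 4.41 10.63  6.08] rot u [ 1.3  -4.55  3.9 ]
```

Call:
jog_arm:
  targets:
    - [[0.4, 1.6, 0], [0, 0, 0.7], 0]
    - [[0.9, 3.4, 0], [0, 0, 1.5], 0]
    - [[1.4, 5.4, 0], [0, 0, 2.4], 0]
    - [[1.8, 7.4, 0], [0, 0, 3.3], 0]
    - [[2.2, 9, 0.4], [0, 0, 4.04], 0]
    - [[2.4, 9.7, 0.7], [0, 0, 4.04], 0]
    - [[2.4, 9.7, 0.7], [0, 0, 4.04], 0]

```text
time: 7.55
tool_pos: [0.6279, 0.0753, 0.5007]
tool_rot: [-0.002, 0.658, 0.753, -0.002]
contact_force: [-0.0, -1.4, -0.8]
gripper_width: 0.201
grasp_force: 59.0
```

```bash
python3 - <<'E'
from h import *
goto(TUBE(.21,.005),.65)
print(state()["joint_pos"])
E
```

```text
t 7.55 tcp target [0.6152 0.1292 0.3668] shift u [ 2.2  -0.19  5.36] rot u [-0.02 -4.66  0.07]
[ 1.88171901e-03  5.44834822e-02  1.17095234e+00 -4.71964114e-04
  1.92134262e+00 -1.31737121e-01]
```

Call:
jog_arm:
  targets:
    - [[0.6, 0, 0.3], [0, -0.8, 0], 0]
    - [[1.2, 0, 0.9], [0, -1.8, 0], 0]
    - [[1.8, -0.1, 1.7], [0, -2.8, 0], 0]
    - [[2.2, -0.2, 2.8], [0, -3.7, 0.07], 0]
    - [[2.2, -0.2, 4], [0, -4.66, 0.07], 0]
    - [[2.2, -0.2, 5], [0, -4.66, 0.07], 0]
    - [[2.2, -0.2, 5.36], [0, -4.66, 0.07], 0]
    - [[2.2, -0.2, 5.36], [0, -4.66, 0.07], 0]

```text
time: 8.55
tool_pos: [0.616, 0.1273, 0.3709]
tool_rot: [0.24, 0.629, 0.709, -0.21]
contact_force: [0.1, 0.1, -0.9]
gripper_width: 0.202
grasp_force: 59.0
```

```bash
python3 - <<'E'
from h import *
s=state(); print(s["time"],s["tool_pos"],s["joint_pos"],s["contact_force"],hookpos(s),tool(s)[:3,2])
S=shot("scene","scene5"); D=shot("side","side5"); W=shot("wrist","w5")
for q in(S,D): print(proj(hookpos(s),q[2],q[3]),proj(TUBE(.077),q[2],q[3]),proj(TUBE(.17),q[2],q[3]))
a=cv2.resize(S[0][185:345,225:375],(400,427),interpolation=2);b=cv2.resize(D[0][150:300,250:390],(400,429),interpolation=2)[:427]
cv2.imwrite("pics/c5.png",np.hstack([a,b])[:,:,::-1])
E
```

```text
8.55 [0.61599966 0.12729587 0.37089105] [ 0.34848353  0.10863476  1.41760087 -0.64175036  1.74057116  0.15867133] [ 0.08390033  0.12146953 -0.89799118] [0.62859233 0.02803381 0.22926705] [ 0.07587596 -0.60015723 -0.79627517]
[[324.43966573 229.6794405 ]] [[282.23080841 279.03298215]] [[313.51568058 247.32139217]]
[[290.59165977 199.5662858 ]] [[308.81573684 215.86741811]] [[296.01216863 207.93074631]]
```

View pics/c5.png

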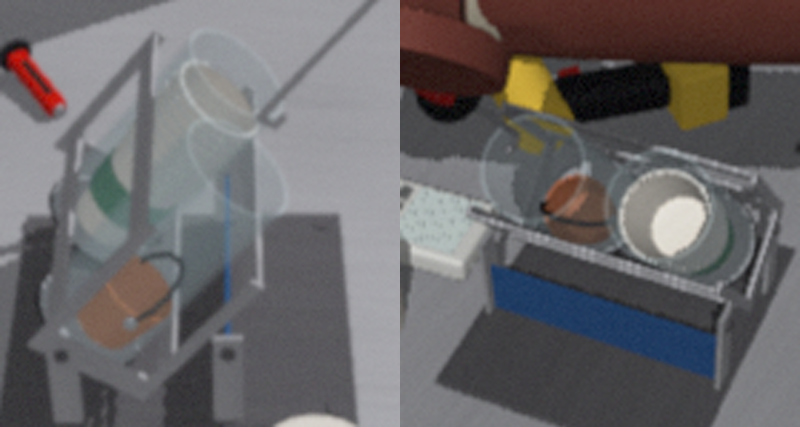

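Left crop: the hook tip is at about scene (328,229), 3 px from the prediction. The bail arch bulges to scene (293,286). Right crop: the wire crosses in front of the pail at about side (311,227). So the bail leans downhill.

```bash
python3 - <<'E'
from h import *
S=load("scene5");D=load("side5")
def tocoll(p): return RC.T@(p-C0)*1000
n=RC[:,1]; p0=TUBE(0)
def onplane(u,v,Q):
    o,d=ray(u,v,Q[2],Q[3]); return o+d*((p0-o)@n)/(d@n)
def desc(p):
    c=tocoll(p)-[60,50,55]; return "coll",(tocoll(p)).round(1),"s",round(-.605*c[0]+.796*c[2],1),"off",round(.796*c[0]+.605*c[2],1),"side",round(c[1],1)
for uv in((292.5,287),(293.5,283),(290,292)): print("scene",uv,desc(onplane(*uv,S)))
for uv in((311,227),(313,227.5),(308,226)): print("side",uv,desc(onplane(*uv,D)))
print("tri",desc(tri([ray(293,286,*S[2:]),ray(311,227,*D[2:])])))
for t in np.radians([-31,-20,-10,0,9]):
    p=TUBE(.036+.041*np.cos(t),.041*np.sin(t)); print(np.degrees(t).round(),proj(p,*S[2:]).round(1),proj(p,*D[2:]).round(1))
# hook seen
print("hook scene",desc(tri([ray(328,229,*S[2:]),ray(290.6,199.6,*D[2:])])))
print(proj(TUBE(.034,0),*S[2:]),proj(TUBE(.044,0),*D[2:]), proj(TUBE(.170),*D[2:]))
im=D[0]; hsv=cv2.cvtColor(im,cv2.COLOR_RGB2HSV)
for Q,(a,b,c,e) in((S,(250,270,300,320)),(D,(298,205,326,236))):
    hsv=cv2.cvtColor(Q[0],cv2.COLOR_RGB2HSV)[b:e,a:c]
    m=(hsv[...,0]<14)&(hsv[...,1]>85); ys,xs=np.nonzero(m); print("copper bbox",xs.min()+a,xs.max()+a,ys.min()+b,ys.max()+b,xs.mean()+a,ys.mean()+b)
E
```

```text
scene (292.5, 287) ('coll', array([-4.4, 50. , 96.2]), 's', np.float64(71.7), 'off', np.float64(-26.3), 'side', np.float64(0.0))
scene (293.5, 283) ('coll', array([ -6.5,  50. , 106.2]), 's', np.float64(81.0), 'off', np.float64(-21.9), 'side', np.float64(0.0))
scene (290, 292) ('coll', array([ 0.5, 50. , 83.5]), 's', np.float64(58.7), 'off', np.float64(-30.1), 'side', np.float64(0.0))
side (311, 227) ('coll', array([21.4, 50. , 72.7]), 's', np.float64(37.4), 'off', np.float64(-20.0), 'side', np.float64(-0.0))
side (313, 227.5) ('coll', array([31.7, 50. , 61.3]), 's', np.float64(22.1), 'off', np.float64(-18.7), 'side', np.float64(-0.0))
side (308, 226) ('coll', array([ 6.5, 50. , 90. ]), 's', np.float64(60.2), 'off', np.float64(-21.4), 'side', np.float64(0.0))
tri ('coll', array([-1.9, 41.4, 94. ]), 's', np.float64(68.5), 'off', np.float64(-25.7), 'side', np.float64(-8.6))
-31.0 [[289.9 286. ]] [[306.7 225.1]]
-20.0 [[287.8 283.2]] [[307.2 221.9]]
-10.0 [[285.3 280.9]] [[307.9 218.9]]
0.0 [[282.2 279. ]] [[308.8 215.9]]
9.0 [[279.1 277.6]] [[309.8 213.2]]
hook scene ('coll', array([-65.6,  49.7, 231.5]), 's', np.float64(216.5), 'off', np.float64(6.7), 'side', np.float64(-0.3))
[[268.71203454 292.73614871]] [[312.89379628 218.3953243 ]] [[296.01216863 207.93074631]]
copper bbox 256 286 283 313 271.61181434599155 298.1476793248945
copper bbox 300 320 211 233 309.1160220994475 220.22099447513813
```

```bash
python3 - <<'E'
from h import *
for s_ in(.10,.054): goto(TUBE(s_,.004),.65)
E
```

```text
t 8.7 tcp target [0.6234 0.0639 0.2786] shift u [ 0.22 -0.06  4.55] rot u [ 0.02 -0.   -0.06]
t 8.7 tcp target [0.6269 0.0363 0.242 ] shift u [ 0.22 -0.06  6.39] rot u [ 0.02 -0.   -0.06]
```

Call:
jog_arm:
  targets:
    - [[0.22, -0.06, 1], [0, 0, 0], 0]
    - [[0.22, -0.06, 2], [0, 0, 0], 0]
    - [[0.22, -0.06, 3], [0, 0, 0], 0]
    - [[0.22, -0.06, 4], [0, 0, 0], 0]
    - [[0.22, -0.06, 4.6], [0, 0, 0], 0]
    - [[0.22, -0.06, 4.6], [0, 0, 0], 0]

```text
time: 9.45
tool_pos: [0.6224, 0.0631, 0.2748]
tool_rot: [0.24, 0.629, 0.709, -0.211]
contact_force: [0.5, 0.4, -1.9]
gripper_width: 0.204
grasp_force: 59.0
```

```bash
python3 - <<'E'
from h import *
st=state(); print(st["contact_force"])
goto(TUBE(.054,.004),.65)
S=shot("scene","scene6")
a=cv2.resize(S[0][215:325,245:355],(590,590),interpolation=2); cv2.imwrite("pics/c6.png",a[:,:,::-1])
print(proj(hookpos(st),*S[2:]))
E
```

```text
[ 0.5039574   0.42273516 -1.85854139]
t 9.45 tcp target [0.6269 0.0363 0.242 ] shift u [-0.07  0.05  1.7 ] rot u [-0.01  0.   -0.04]
[[287.54256566 271.57231643]]
```

View pics/c6.png

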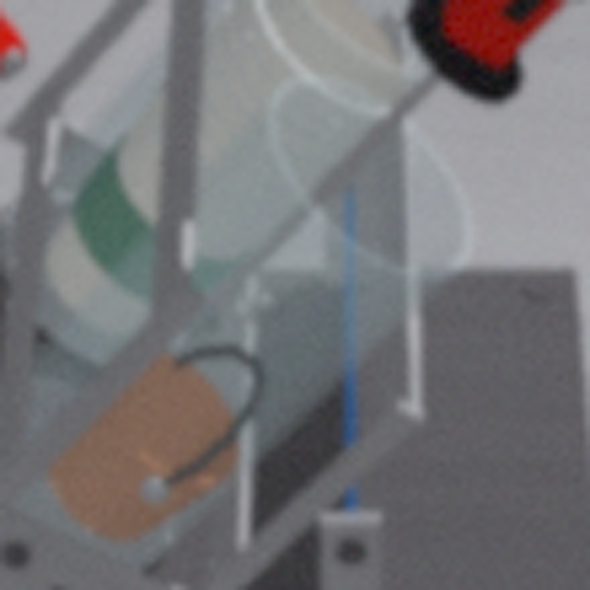

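The hook is at about scene (287,271), up-tube of the bail. The bail's arch tip is at (293,286), on the downhill side, so the lane down is clear.

Call:
jog_arm:
  targets:
    - [[-0.05, 0.03, 0.4], [0, 0, 0], 0]
    - [[-0.05, 0.03, 0.8], [0, 0, 0], 0]
    - [[-0.05, 0.03, 1.2], [0, 0, 0], 0]
    - [[-0.05, 0.03, 1.5], [0, 0, 0], 0]
    - [[-0.05, 0.03, 1.7], [0, 0, 0], 0]
    - [[-0.05, 0.03, 1.7], [0, 0, 0], 0]

```text
time: 10.25
tool_pos: [0.6264, 0.0371, 0.2414]
tool_rot: [0.24, 0.628, 0.709, -0.211]
contact_force: [-0.1, 0.3, -1.7]
gripper_width: 0.205
grasp_force: 59.2
```

```bash
python3 - <<'E'
from h import *
st=state(); print(st["contact_force"],st["ft_torque"])
goto(TUBE(.054,-.021),.65)
goto(TUBE(.054,.004),.65)
S=shot("scene","scene7");D=shot("side","side7")
a=cv2.resize(S[0][235:325,245:335],(400,400),interpolation=2); b=cv2.resize(D[0][190:245,280:335],(400,400),interpolation=2);cv2.imwrite("pics/c7.png",np.hstack([a,b])[:,:,::-1])
print(proj(hookpos(st),*S[2:]),proj(hookpos(st),*D[2:]))
E
```

```text
[-0.12514811  0.25616986 -1.74224808] [0.51342617 0.01987166 0.03398688]
t 10.25 tcp target [0.6244 0.056  0.2269] shift u [0.96 0.01 0.  ] rot u [-0.    0.01 -0.03]
t 10.25 tcp target [0.6269 0.0363 0.242 ] shift u [-0.04  0.02  0.  ] rot u [-0.    0.01 -0.03]
[[273.51990851 285.49840672]] [[312.29595917 216.41793279]]
```

View pics/c7.png

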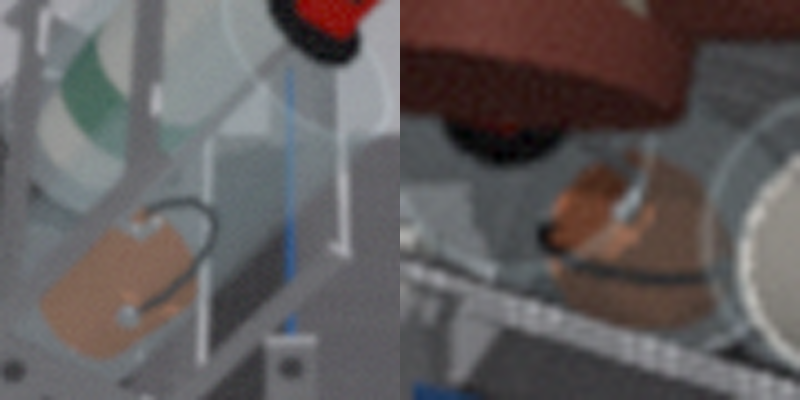

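Call:
jog_arm:
  targets:
    - [[0, 0, 0.12], [0, 0, 0], 0]
    - [[0.2, 0, 0.12], [0, 0, 0], 0]
    - [[0.4, 0, 0.12], [0, 0, 0], 0]
    - [[0.6, 0, 0.12], [0, 0, 0], 0]
    - [[0.8, 0, 0.12], [0, 0, 0], 0]
    - [[0.95, 0, 0.12], [0, 0, 0], 0]
    - [[1.06, 0, 0.12], [0, 0, 0], 0]
    - [[1.06, 0, 0.12], [0, 0, 0], 0]

```text
time: 11.35
tool_pos: [0.6242, 0.0566, 0.2233]
tool_rot: [0.24, 0.628, 0.709, -0.211]
contact_force: [0.0, -0.4, -1.0]
gripper_width: 0.204
grasp_force: 59.2
```

```bash
python3 - <<'E'
from h import *
st=state(); print(st["contact_force"],st["ft_torque"])
goto(TUBE(.054,-.021),.65)
S=shot("scene","scene8");D=shot("side","side8")
a=cv2.resize(S[0][235:325,245:335],(400,400),interpolation=2); b=cv2.resize(D[0][190:245,280:335],(400,400),interpolation=2);cv2.imwrite("pics/c8.png",np.hstack([a,b])[:,:,::-1])
print(proj(hookpos(st),*S[2:]),proj(hookpos(st),*D[2:]))
for t,p in(("7",load("scene7")),("8",S)):
  pass
d=np.abs(S[0].astype(int)-load("scene7")[0]).sum(-1)[255:320,250:300]; print("pail change scene",(d>90).sum())
E
```

```text
[ 0.01637366 -0.36489914 -0.97761117] [ 0.47815977  0.07168675 -0.02126985]
t 11.35 tcp target [0.6244 0.056  0.2269] shift u [-0.1  0.  -0.1] rot u [ 0.    0.01 -0.03]
[[284.7464998 292.6840546]] [[308.82430414 227.44386723]]
pail change scene 30
```

Call:
jog_arm:
  targets:
    - [[0, 0, -0.15], [0, 0, 0], 0]
    - [[0, 0, -0.3], [0, 0, 0], 0]
    - [[0, 0, -0.45], [0, 0, 0], 0]
    - [[0, 0, -0.6], [0, 0, 0], 0]
    - [[0, 0, -0.75], [0, 0, 0], 0]
    - [[0, 0, -0.9], [0, 0, 0], 0]
    - [[0, 0, -1.05], [0, 0, 0], 0]
    - [[0, 0, -1.05], [0, 0, 0], 0]

```text
time: 12.45
tool_pos: [0.6222, 0.072, 0.2445]
tool_rot: [0.24, 0.628, 0.709, -0.211]
contact_force: [0.1, -3.3, -2.9]
gripper_width: 0.204
grasp_force: 58.7
```

```bash
cat > cop.py <<'E'
from h import *
def cop(Q,box):
    a,b,c,e=box; hsv=cv2.cvtColor(Q[0],cv2.COLOR_RGB2HSV)[b:e,a:c]
    m=((hsv[...,0]<14)&(hsv[...,0]>3)&(hsv[...,1]>85)&(hsv[...,2]>60)).astype(np.uint8)
    n,l,s,ce=cv2.connectedComponentsWithStats(m)
    if n<2: return None
    i=1+s[1:,4].argmax(); return s[i],(ce[i]+[a,b]).round(1),(s[i,:2]+[a,b])
E
python3 - <<'E'
from cop import *
st=state(); print(st["contact_force"],st["ft_torque"],hookpos(st))
S=shot("scene","scene9");D=shot("side","side9")
for t in("scene7","scene8","scene9"): print(t,cop(load(t),(245,240,340,325)))
for t in("side7","side8","side9"): print(t,cop(load(t),(285,190,335,245)))
a=cv2.resize(S[0][235:325,245:335],(400,400),interpolation=2); b=cv2.resize(D[0][190:245,280:335],(400,400),interpolation=2);cv2.imwrite("pics/c9.png",np.hstack([a,b])[:,:,::-1])
E
```

```text
[ 0.11273308 -3.30574023 -2.8844145 ] [-0.02881361  0.01883387 -0.03676229] [ 0.63484378 -0.02745732  0.10303956]
scene7 (array([25, 51, 10,  4, 17], dtype=int32), array([274.5, 292.4]), array([270, 291]))
scene8 (array([11, 64, 10,  7, 23], dtype=int32), array([260.9, 306.8]), array([256, 304]))
scene9 (array([20, 53,  9, 12, 30], dtype=int32), array([269.3, 299.1]), array([265, 293]))
side7 (array([  0,   0,  33,  14, 207], dtype=int32), array([302.6, 194.6]), array([285, 190]))
side8 (array([  0,   0,  50,  28, 634], dtype=int32), array([306.9, 200.8]), array([285, 190]))
side9 (array([  0,   0,  50,  26, 508], dtype=int32), array([307.3, 200.3]), array([285, 190]))
```

View pics/c9.png

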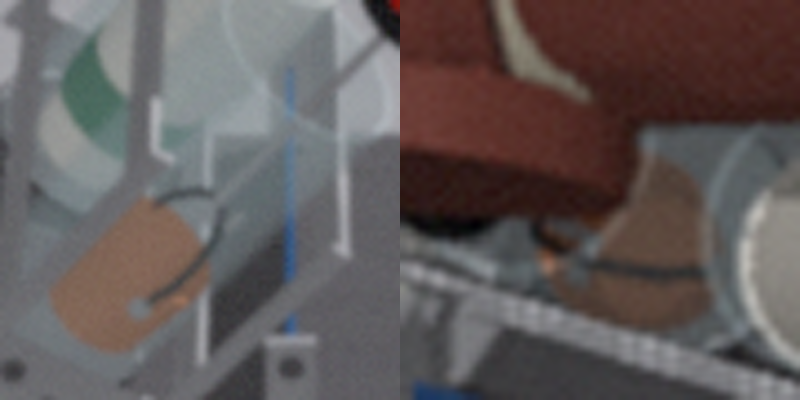

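The bail wire sits in the hook: crop (222,205) in the scene view and (578,265) in the side view. The pail has come up a little, so I draw it slowly along the tube.

Call:
jog_arm:
  targets:
    - [[0, 0, -0.2], [0, 0, 0], 0]
    - [[0, 0, -0.5], [0, 0, 0], 0]
    - [[0, 0, -0.8], [0, 0, 0], 0]
    - [[0, 0, -1.1], [0, 0, 0], 0]
    - [[0, 0, -1.4], [0, 0, 0], 0]
    - [[0, 0, -1.7], [0, 0, 0], 0]
    - [[0, 0, -2], [0, 0, 0], 0]
    - [[0, 0, -2.3], [0, 0, 0], 0]

```text
time: 13.55
tool_pos: [0.6178, 0.1071, 0.2905]
tool_rot: [0.24, 0.628, 0.709, -0.211]
contact_force: [0.3, -3.2, -3.0]
gripper_width: 0.202
grasp_force: 58.5
```

Call:
jog_arm:
  targets:
    - [[0, 0, -0.3], [0, 0, 0], 0]
    - [[0, 0, -0.6], [0, 0, 0], 0]
    - [[0, 0, -0.9], [0, 0, 0], 0]
    - [[0, 0, -1.2], [0, 0, 0], 0]
    - [[0, 0, -1.5], [0, 0, 0], 0]
    - [[0, 0, -1.8], [0, 0, 0], 0]
    - [[0, 0, -2], [0, 0, 0], 0]

```text
time: 14.42
tool_pos: [0.6141, 0.1372, 0.3304]
tool_rot: [0.24, 0.628, 0.709, -0.211]
contact_force: [0.2, -3.6, -3.8]
gripper_width: 0.199
grasp_force: 58.7
```

```bash
python3 - <<'E'
from cop import *
st=state(); h=RC.T@(hookpos(st)-C0)*1000; print(st["contact_force"],h)
S=shot("scene","scene10");D=shot("side","side10")
print(cop(S,(240,200,345,325)),cop(D,(275,190,335,245)))
goto(coll([-.060,.05,.220]),.65); goto(coll([-.053,.05,.252]),.65);
a=cv2.resize(S[0][205:325,245:365],(400,400),interpolation=2); b=cv2.resize(D[0][170:250,265:345],(400,400),interpolation=2);cv2.imwrite("pics/c10.png",np.hstack([a,b])[:,:,::-1])
E
```

```text
[ 0.23755317 -3.63681444 -3.76364332] [-71.08590722  50.11485664 188.881192  ]
(array([ 61,  43,  27,  23, 369], dtype=int32), array([313.8, 253.3]), array([301, 243])) (array([ 10,  12,  26,  17, 307], dtype=int32), array([298.2, 210. ]), array([285, 202]))
t 14.53 tcp target [0.6155 0.1261 0.3616] shift u [-1.1   0.   -0.71] rot u [ 0.01  0.   -0.04]
t 14.53 tcp target [0.6164 0.1192 0.3936] shift u [-2.1   0.01 -1.56] rot u [ 0.01  0.   -0.04]
```

Call:
jog_arm:
  targets:
    - [[-0.3, 0, -0.2], [0, 0, 0], 0]
    - [[-0.6, 0, -0.4], [0, 0, 0], 0]
    - [[-0.85, 0, -0.55], [0, 0, 0], 0]
    - [[-1.1, 0, -0.71], [0, 0, 0], 0]
    - [[-1.35, 0, -0.92], [0, 0, 0], 0]
    - [[-1.6, 0, -1.13], [0, 0, 0], 0]
    - [[-1.85, 0, -1.35], [0, 0, 0], 0]
    - [[-2.1, 0, -1.56], [0, 0, 0], 0]

```text
time: 15.52
tool_pos: [0.6161, 0.1189, 0.3932]
tool_rot: [0.24, 0.628, 0.709, -0.21]
contact_force: [-0.5, 0.3, -3.8]
gripper_width: 0.203
grasp_force: 59.0
```

```bash
python3 - <<'E'
from cop import *
st=state(); h=RC.T@(hookpos(st)-C0)*1000; print(st["contact_force"],h)
S=shot("scene","scene11");D=shot("side","side11")
print(cop(S,(240,180,365,325)),cop(D,(265,170,335,245)))
q=cop(S,(240,180,365,325))[1]; p=cop(D,(265,170,335,245))[1]
print("pail coll",RC.T@(tri([ray(*q,*S[2:]),ray(*p,*D[2:])])-C0)*1000)
goto(coll([-.053,.05,.330]),.65); goto(coll([-.053,.05,.330]),.2)
E
```

```text
[-0.48734549  0.33267496 -3.84735835] [-52.74525021  49.75096962 251.66725896]
(array([ 67,  45,  33,  37, 933], dtype=int32), array([324.6, 242.4]), array([307, 225])) (array([ 13,  25,  26,  31, 673], dtype=int32), array([290.4, 209.7]), array([278, 195]))
pail coll [-62.18916198  52.03939986 202.22508342]
t 15.62 tcp target [0.6164 0.1192 0.4716] shift u [-1.86  0.02 -2.47] rot u [ 0.01  0.   -0.04]
t 15.62 tcp target [0.6254 0.0482 0.501 ] shift u [-4.85  0.04 -1.67] rot u [ 0.02  3.22 -0.04]
```

Call:
jog_arm:
  targets:
    - [[-0.2, 0, -0.25], [0, 0, 0], 0]
    - [[-0.5, 0, -0.66], [0, 0, 0], 0]
    - [[-0.8, 0, -1.06], [0, 0, 0], 0]
    - [[-1.1, 0, -1.46], [0, 0, 0], 0]
    - [[-1.4, 0, -1.86], [0, 0, 0], 0]
    - [[-1.7, 0, -2.26], [0, 0, 0], 0]
    - [[-1.86, 0, -2.47], [0, 0, 0], 0]

```text
time: 16.5
tool_pos: [0.6159, 0.1192, 0.4714]
tool_rot: [0.241, 0.628, 0.709, -0.21]
contact_force: [0.6, -0.3, -3.3]
gripper_width: 0.2
grasp_force: 59.0
```

```bash
python3 - <<'E'
from h import *
for t,k in ((.5,.2),(.3,.45),(.15,.7),(0,1)):
    a=coll([-.053,.05,.330]); b=np.array([.515,.345,.25]); goto(a+k*(b-a),t)
E
```

```text
t 16.5 tcp target [0.5964 0.1621 0.469 ] shift u [ 1.49 -0.56 -1.01] rot u [ 0.01  1.08 -0.04]
t 16.5 tcp target [0.572  0.2113 0.4613] shift u [ 3.32 -1.3  -2.03] rot u [ 0.02  2.51 -0.04]
t 16.5 tcp target [0.5467 0.2673 0.4463] shift u [ 5.55 -2.03 -2.97] rot u [ 0.02  3.58 -0.04]
t 16.5 tcp target [0.5158 0.339  0.4233] shift u [ 8.49 -2.91 -4.06] rot u [ 0.02  4.66 -0.03]
```

Call:
jog_arm:
  targets:
    - [[0.2, -0.08, -0.14], [0, 0.15, 0], 0]
    - [[0.6, -0.23, -0.41], [0, 0.43, 0], 0]
    - [[1.05, -0.4, -0.71], [0, 0.76, 0], 0]
    - [[1.49, -0.56, -1.01], [0, 1.08, 0], 0]
    - [[1.95, -0.75, -1.27], [0, 1.44, 0], 0]
    - [[2.4, -0.94, -1.52], [0, 1.8, 0], 0]
    - [[2.86, -1.12, -1.78], [0, 2.15, 0], 0]
    - [[3.32, -1.3, -2.03], [0, 2.51, 0], 0]

```text
time: 17.5
tool_pos: [0.5713, 0.2117, 0.4593]
tool_rot: [0.112, 0.655, 0.741, -0.098]
contact_force: [-0.3, -0.5, -4.1]
gripper_width: 0.203
grasp_force: 58.9
```

```bash
python3 - <<'E'
from h import *
a=coll([-.053,.05,.330]); b=np.array([.515,.345,.25])
for t,k in ((.3,.45),(.15,.7),(0,1)): goto(a+k*(b-a),t)
E
```

```text
t 17.5 tcp target [0.572  0.2113 0.4613] shift u [-0.04  0.02 -0.07] rot u [ 0.01 -0.01 -0.03]
t 17.5 tcp target [0.5467 0.2673 0.4463] shift u [ 2.38 -0.71 -0.19] rot u [ 0.01  1.07 -0.03]
t 17.5 tcp target [0.5158 0.339  0.4233] shift u [ 5.51 -1.59 -0.19] rot u [ 0.01  2.14 -0.03]
```

Call:
jog_arm:
  targets:
    - [[0.6, -0.18, -0.05], [0, 0.27, 0], 0]
    - [[1.3, -0.38, -0.1], [0, 0.57, 0], 0]
    - [[2.1, -0.62, -0.18], [0, 0.94, 0], 0]
    - [[2.95, -0.87, -0.19], [0, 1.28, 0], 0]
    - [[3.8, -1.11, -0.19], [0, 1.57, 0], 0]
    - [[4.6, -1.33, -0.19], [0, 1.85, 0], 0]
    - [[5.2, -1.5, -0.19], [0, 2.05, 0], 0]
    - [[5.5, -1.59, -0.19], [0, 2.14, 0], 0]

```text
time: 18.5
tool_pos: [0.5158, 0.3385, 0.4231]
tool_rot: [0.001, 0.663, 0.749, 0.0]
contact_force: [0.1, -0.0, -4.1]
gripper_width: 0.203
grasp_force: 58.8
```

Call:
jog_arm:
  targets:
    - [[0, 0, 0.4], [0, 0, 0], 0]
    - [[0, 0, 1], [0, 0, 0], 0]
    - [[0, 0, 1.8], [0, 0, 0], 0]
    - [[0, 0, 2.6], [0, 0, 0], 0]
    - [[0, 0, 3.4], [0, 0, 0], 0]
    - [[0, 0, 4], [0, 0, 0], 0]
    - [[0, 0, 4.2], [0, 0, 0], 0]
    - [[0, 0, 4.2], [0, 0, 0], 0]

```text
time: 19.5
tool_pos: [0.5166, 0.3381, 0.3187]
tool_rot: [0.001, 0.663, 0.749, 0.001]
contact_force: [0.4, 0.2, -3.5]
gripper_width: 0.202
grasp_force: 58.8
```

```bash
python3 - <<'E'
from cop import *
st=state(); print(st["contact_force"],hookpos(st)); hp=hookpos(st)
S=shot("scene","s12");D=shot("side","d12");W=shot("wrist","w12b")
for Q in(S,D):
    u,v=proj(hp,*Q[2:])[0].astype(int); bx=(u-50,v-20,u+50,v+85); print("hook px",u,v,cop(Q,bx))
    P=cloud(Q[1],*Q[2:]); hsv=cv2.cvtColor(Q[0],cv2.COLOR_RGB2HSV)
    m=((hsv[...,0]<14)&(hsv[...,0]>3)&(hsv[...,1]>85)&(np.linalg.norm(P[...,:2]-hp[:2],axis=-1)<.06)&(P[...,2]>0.005))
    Z=P[m]; print(len(Z),Z.mean(0).round(4),np.percentile(Z[:,2],[1,5,95,99]).round(4))
a=cv2.resize(S[0][130:330,400:600],(400,400),interpolation=2); u,v=proj(hp,*D[2:])[0].astype(int);b=cv2.resize(D[0][v-60:v+100,u-80:u+80],(400,400),interpolation=2);cv2.imwrite("pics/c12.png",np.hstack([a,b])[:,:,::-1])
E
```

```text
[ 0.36000657  0.2177746  -3.51964423] [0.51643884 0.34390352 0.14543979]
hook px 498 239 (array([ 33,  23,  31,  34, 801], dtype=int32), array([495.1, 257.8]), array([481, 242]))
2199 [0.5336 0.3424 0.3833] [0.0768 0.0835 0.58   0.5858]
hook px 245 367 (array([ 36,  16,  33,  39, 899], dtype=int32), array([247.6, 382.3]), array([231, 363]))
4437 [0.5079 0.3424 0.5149] [0.0744 0.0811 0.6404 0.6413]
```

Call:
jog_arm:
  targets:
    - [[0, 0, 0.4], [0, 0, 0], 0]
    - [[0, 0, 0.9], [0, 0, 0], 0]
    - [[0, 0, 1.4], [0, 0, 0], 0]
    - [[0, 0, 1.9], [0, 0, 0], 0]
    - [[0, 0, 2.2], [0, 0, 0], 0]
    - [[0, 0, 2.4], [0, 0, 0], 0]
    - [[0, 0, 2.4], [0, 0, 0], 0]

```text
time: 20.52
tool_pos: [0.5167, 0.338, 0.2585]
tool_rot: [0.001, 0.663, 0.749, 0.0]
contact_force: [-0.8, -0.2, -3.8]
gripper_width: 0.207
grasp_force: 58.8
```

Call:
jog_arm:
  targets:
    - [[0, 0, 0.08], [0, 0, 0], 0]
    - [[0, 0, 0.16], [0, 0, 0], 0]
    - [[0, 0, 0.24], [0, 0, 0], 0]
    - [[0, 0, 0.32], [0, 0, 0], 0]
    - [[0, 0, 0.38], [0, 0, 0], 0]
    - [[0, 0, 0.44], [0, 0, 0], 0]
    - [[0, 0, 0.5], [0, 0, 0], 0]
    - [[0, 0, 0.5], [0, 0, 0], 0]

```text
time: 21.52
tool_pos: [0.517, 0.3381, 0.2464]
tool_rot: [0.002, 0.663, 0.749, 0.001]
contact_force: [-0.0, 1.1, -1.0]
gripper_width: 0.202
grasp_force: 59.2
```

```bash
cat > pl.py <<'E'
from cop import *
def look(k,view=False):
    st=state(); hp=hookpos(st); print("t",round(st["time"],2),"F",st["contact_force"].round(2),"hook",hp.round(4))
    S=shot("scene","s"+k);D=shot("side","d"+k)
    im=[]
    for Q in(S,D):
        P=cloud(Q[1],*Q[2:]); hsv=cv2.cvtColor(Q[0],cv2.COLOR_RGB2HSV)
        m=((hsv[...,0]<14)&(hsv[...,0]>3)&(hsv[...,1]>85)&(np.linalg.norm(P[...,:2]-[.515,.345],axis=-1)<.08)&(P[...,2]<.11))
        Z=P[m]; print(len(Z),Z.mean(0).round(4),np.percentile(Z[:,2],[1,5,95,99]).round(4))
        u,v=proj(np.array([.515,.345,.06]),*Q[2:])[0].astype(int); im.append(cv2.resize(Q[0][v-50:v+50,u-50:u+50],(400,400),interpolation=2))
    cv2.imwrite(f"pics/p{k}.png",np.hstack(im)[:,:,::-1])
E
python3 -c "
from pl import *
look('13')"
```

```text
t 21.52 F [-0.04  1.07 -1.04] hook [0.5169 0.3439 0.0731]
727 [0.518  0.3473 0.0305] [0.0049 0.0075 0.0492 0.0729]
792 [0.5208 0.3465 0.0244] [0.0022 0.0037 0.0539 0.0791]
```

Call:
jog_arm:
  targets:
    - [[0, 0, 0.13], [0, 0, 0], 0]
    - [[0, 0, 0.26], [0, 0, 0], 0]
    - [[0, 0, 0.39], [0, 0, 0], 0]
    - [[0, 0, 0.52], [0, 0, 0], 0]
    - [[0, 0, 0.52], [0, 0, 0], 0]

```text
time: 22.25
tool_pos: [0.5166, 0.3379, 0.2327]
tool_rot: [0.001, 0.663, 0.749, 0.0]
contact_force: [-1.1, 0.2, -0.7]
gripper_width: 0.202
grasp_force: 59.2
```

```bash
python3 -c "
from pl import *
look('14')"
```

```text
t 22.25 F [-1.1   0.19 -0.67] hook [0.5163 0.3436 0.0594]
690 [0.5192 0.3472 0.0299] [0.0046 0.0078 0.0489 0.0677]
783 [0.5207 0.3469 0.0249] [0.0022 0.0041 0.062  0.0794]
```

View pics/p14.png

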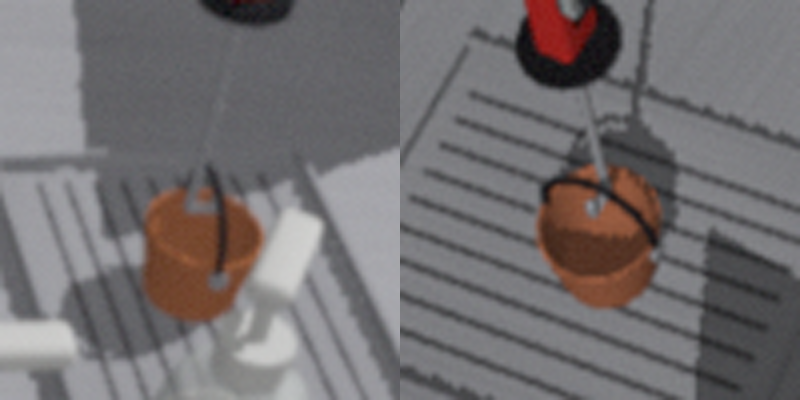

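The pail stands upright in the tray with the hook below the wire and free of it: hook at (200,205) in the left half, (598,205) in the right. I slide it out toward the rod side.

Call:
jog_arm:
  targets:
    - [[-0.12, 0, 0], [0, 0, 0], 0]
    - [[-0.28, 0, 0], [0, 0, 0], 0]
    - [[-0.45, 0, 0], [0, 0, 0], 0]
    - [[-0.62, 0, 0], [0, 0, 0], 0]
    - [[-0.8, 0, 0], [0, 0, 0], 0]
    - [[-1, 0, 0], [0, 0, 0], 0]
    - [[-1.15, 0, 0], [0, 0, 0], 0]
    - [[-1.15, 0, 0], [0, 0, 0], 0]

```text
time: 23.35
tool_pos: [0.5204, 0.3092, 0.2334]
tool_rot: [0.002, 0.663, 0.749, 0.001]
contact_force: [0.1, 0.3, -0.7]
gripper_width: 0.203
grasp_force: 59.2
```

```bash
python3 -c "
from pl import *
look('15')
for t in('14','15'):
  for c in 'sd':
    Q=load(c+t); u,v=proj(np.array([.515,.345,.06]),*Q[2:])[0].astype(int); print(cop(Q,(u-50,v-50,u+50,v+50)))
"
```

```text
t 23.35 F [ 0.07  0.35 -0.73] hook [0.5203 0.315  0.0601]
725 [0.518  0.3477 0.0306] [0.0046 0.008  0.0504 0.0732]
832 [0.5212 0.3459 0.0251] [0.0021 0.0039 0.0575 0.0798]
(array([ 36,  47,  30,  33, 674], dtype=int32), array([488.6, 285.6]), array([476, 269]))
(array([ 34,  41,  31,  36, 747], dtype=int32), array([251.6, 400.5]), array([236, 382]))
(array([ 36,  47,  30,  33, 715], dtype=int32), array([488.9, 284.7]), array([476, 269]))
(array([ 34,  41,  31,  36, 821], dtype=int32), array([251.5, 399.3]), array([236, 382]))
```

Call:
jog_arm:
  targets:
    - [[0, 0, -0.5], [0, 0, 0], 0]
    - [[0, 0, -1.5], [0, 0, 0], 0]
    - [[0, 0, -3.3], [0, 0, 0], 0]
    - [[0, 0, -5.3], [0, 0, 0], 0]
    - [[0, 0, -7.3], [0, 0, 0], 0]
    - [[0, 0, -9.2], [0, 0, 0], 0]
    - [[0, 0, -10.6], [0, 0, 0], 0]
    - [[0, 0, -10.6], [0, 0, 0], 0]

```text
time: 24.45
tool_pos: [0.5198, 0.3101, 0.5035]
tool_rot: [0.003, 0.663, 0.749, 0.005]
contact_force: [0.2, -0.4, -1.3]
gripper_width: 0.203
grasp_force: 59.2
```

```bash
cat > g.py <<'E'
from h import *
def gt(p,yawdeg):  # tool vertical, tool-x yaw
    s=state();A=tool(s);Rt=R.from_euler("z",yawdeg,degrees=True).as_matrix()@np.diag([1.,-1,-1])
    print("shift",(A[:3,:3].T@(np.array(p)-A[:3,3])/.025).round(2),"rot",(np.degrees(R.from_matrix(A[:3,:3].T@Rt).as_rotvec())/8).round(2))
E
python3 -c "
from g import *
from pl import *
look('16'); print(state()['tool_pos'])
gt([.386,-.338,.50],177.84)"
```

```text
t 24.45 F [ 0.18 -0.39 -1.33] hook [0.521  0.3165 0.3303]
742 [0.5176 0.3475 0.031 ] [0.0046 0.0083 0.0497 0.0738]
832 [0.5213 0.3459 0.0253] [0.0021 0.0041 0.0606 0.0813]
[0.519427   0.30980132 0.49762765]
shift [-25.07  -8.46  -0.08] rot [ 1.00e-02  2.00e-02 -1.01e+01]
```

Call:
jog_arm:
  targets:
    - [[-0.8, -0.27, 0], [0, 0, -0.3], 0]
    - [[-2.2, -0.75, 0], [0, 0, -0.9], 0]
    - [[-3.9, -1.3, 0], [0, 0, -1.6], 0]
    - [[-5.7, -1.9, 0], [0, 0, -2.3], 0]
    - [[-7.5, -2.5, 0], [0, 0, -3], 0]
    - [[-9.3, -3.1, 0], [0, 0, -3.7], 0]
    - [[-11.1, -3.7, 0], [0, 0, -4.4], 0]
    - [[-12.9, -4.3, 0], [0, 0, -5.1], 0]

```text
time: 25.55
tool_pos: [0.4513, -0.0247, 0.4953]
tool_rot: [-0.0, 0.358, 0.934, -0.0]
contact_force: [0.4, -0.8, -2.1]
gripper_width: 0.207
grasp_force: 59.2
```

```bash
python3 -c "
from g import *
gt([.386,-.338,.50],177.84)"
```

```text
shift [ -6.44 -11.06  -0.18] rot [-0.   -0.01 -4.98]
```

Call:
jog_arm:
  targets:
    - [[-0.9, -1.55, 0], [0, 0, -0.7], 0]
    - [[-1.9, -3.2, 0], [0, 0, -1.45], 0]
    - [[-2.9, -4.95, 0], [0, 0, -2.25], 0]
    - [[-3.9, -6.7, 0], [0, 0, -3.05], 0]
    - [[-4.9, -8.4, 0], [0, 0, -3.8], 0]
    - [[-5.7, -9.8, 0], [0, 0, -4.4], 0]
    - [[-6.3, -10.8, 0], [0, 0, -4.8], 0]
    - [[-6.44, -11.06, 0], [0, 0, -4.98], 0]

```text
time: 26.55
tool_pos: [0.385, -0.3375, 0.4949]
tool_rot: [-0.0, 0.021, 1.0, 0.002]
contact_force: [-0.4, 1.2, -1.5]
gripper_width: 0.202
grasp_force: 59.1
```

```bash
python3 - <<'E'
from g import *
s=state();print(s["time"],s["tool_pos"])
gt([.386,-.342,.2533],177.84); gt([.4727,-.342,.2533],177.84)
# check rod/handle vs tool: red + guard in wrist view compared with w4 (right after pickup)
a=load("w4"); b=shot("wrist","w17")
def red(Q):
    h=cv2.cvtColor(Q[0],cv2.COLOR_RGB2HSV); m=(((h[...,0]<6)|(h[...,0]>174))&(h[...,1]>190)&(h[...,2]>80)).astype(np.uint8)
    n,l,st,c=cv2.connectedComponentsWithStats(m); return [(st[i].tolist(),c[i].round(1)) for i in 1+np.argsort(-st[1:,4])[:2]]
print(red(a),red(b))
S=shot("scene","s17")
P=cloud(S[1],*S[2:]);h=cv2.cvtColor(S[0],cv2.COLOR_RGB2HSV); A=tool(s)
for t in("scene4","s17"):
    Q=load(t);P=cloud(Q[1],*Q[2:]); print(t)
    TP=np.array([.3856,-.3376,.3401]) if t=="scene4" else s["tool_pos"]
    r=P-TP; near=(np.linalg.norm(r[...,:2],axis=-1)<.04)
    for lo,hi in((-.044,-.038),(-.17,-.05)):
        Z=r[near&(r[...,2]>lo)&(r[...,2]<hi)]
        if len(Z): print(lo,len(Z),Z.mean(0).round(4),Z.min(0).round(4),Z.max(0).round(4))
E
```

```text
26.55 [ 0.38497789 -0.33750852  0.49490704]
shift [-0.06 -0.21  9.66] rot [ 0.03 -0.01 -0.03]
shift [-3.52 -0.06  9.66] rot [ 0.03 -0.01 -0.03]
[] []
scene4
-0.044 86 [ 0.0086  0.0032 -0.0395] [-0.02   -0.0216 -0.0434] [ 0.0251  0.022  -0.038 ]
-0.17 139 [ 0.0005  0.001  -0.1122] [-0.0146 -0.0027 -0.169 ] [ 0.0078  0.0053 -0.0536]
s17
-0.044 64 [ 0.0125  0.0055 -0.0398] [-0.0185 -0.0198 -0.0429] [ 0.0238  0.0224 -0.038 ]
-0.17 186 [ 0.0011  0.0012 -0.1111] [-0.013  -0.0028 -0.1692] [ 0.0078  0.0044 -0.0503]
```

Call:
jog_arm:
  targets:
    - [[0, -0.1, 1.5], [0, 0, 0], 0]
    - [[0, -0.2, 3.3], [0, 0, 0], 0]
    - [[0, -0.2, 5.1], [0, 0, 0], 0]
    - [[0, -0.2, 6.9], [0, 0, 0], 0]
    - [[0, -0.2, 8.4], [0, 0, 0], 0]
    - [[0, -0.2, 9.4], [0, 0, 0], 0]
    - [[0, -0.2, 9.65], [0, 0, 0], 0]
    - [[0, -0.2, 9.65], [0, 0, 0], 0]

```text
time: 27.65
tool_pos: [0.3865, -0.3411, 0.2577]
tool_rot: [0.002, 0.02, 1.0, -0.0]
contact_force: [-0.0, -0.0, -1.1]
gripper_width: 0.202
grasp_force: 59.1
```

```bash
python3 - <<'E'
from g import *
gt([.4727,-.342,.2533],177.84)
s=state(); print(s["tool_pos"]); 
for n in("scene","side"):
    Q=shot(n,n+"18"); P=cloud(Q[1],*Q[2:]); z=P[...,2]
    g=(np.linalg.norm(P[...,:2]-s["tool_pos"][:2],axis=-1)<.032)&(z>.205)&(z<.220); f=(abs(P[...,0]-.49)<.07)&(abs(P[...,1]+.342)<.04)&(z>.184)&(z<.194)
    for m in(g,f):
        Z=P[m]; 
        if len(Z)>5: print(n,len(Z),cv2.minAreaRect((Z[:,:2]*1000).astype(np.float32)),np.median(Z[:,2]).round(4))
E
```

```text
shift [-3.44  0.1   0.19] rot [-0.01  0.03 -0.02]
[ 0.38654253 -0.34107088  0.25765096]
scene 100 ((390.03533935546875, -339.7411193847656), (39.20701599121094, 42.769256591796875), 28.908065795898438) 0.2189
scene 646 ((488.739990234375, -342.8317565917969), (46.88186264038086, 110.91764068603516), 87.75125885009766) 0.1903
side 54 ((385.77618408203125, -335.7783508300781), (41.10509490966797, 32.974021911621094), 17.90240478515625) 0.2187
side 463 ((489.2777404785156, -343.60491943359375), (51.04936981201172, 105.12986755371094), 87.44342803955078) 0.1899
```

Call:
jog_arm:
  targets:
    - [[0, 0.1, 0], [0, 0, 0], 0]
    - [[-0.6, 0.1, 0], [0, 0, 0], 0]
    - [[-1.2, 0.1, 0], [0, 0, 0], 0]
    - [[-1.8, 0.1, 0], [0, 0, 0], 0]
    - [[-2.4, 0.1, 0], [0, 0, 0], 0]
    - [[-3, 0.1, 0], [0, 0, 0], 0]
    - [[-3.44, 0.1, 0], [0, 0, 0], 0]
    - [[-3.44, 0.1, 0], [0, 0, 0], 0]

```text
time: 28.75
tool_pos: [0.4729, -0.3427, 0.2574]
tool_rot: [0.001, 0.02, 1.0, -0.0]
contact_force: [0.1, 0.3, -0.9]
gripper_width: 0.205
grasp_force: 59.2
```

Call:
jog_arm:
  targets:
    - [[0, 0, 0.3], [0, 0, 0], 0]
    - [[0, 0, 0.55], [0, 0, 0], 0]
    - [[0, 0, 0.7], [0, 0, 0], 0]
    - [[0, 0, 0.8], [0, 0, 0], 0]
    - [[0, 0, 0.88], [0, 0, 0], 0]
    - [[0, 0, 0.88], [0, 0, 0], 0]

```text
time: 29.5
tool_pos: [0.4723, -0.3428, 0.2355]
tool_rot: [0.002, 0.021, 1.0, -0.0]
contact_force: [0.2, -0.7, -1.7]
gripper_width: 0.202
grasp_force: 59.2
```

```bash
python3 - <<'E'
from g import *
s=state(); print(s["tool_pos"],s["contact_force"]); gt([.4727,-.342,.2333],177.84)
E
```

```text
[ 0.47226771 -0.34276803  0.23552157] [ 0.17221726 -0.69627053 -1.72064564]
shift [-0.02  0.03  0.09] rot [-0.01  0.02 -0.03]
```

Call:
jog_arm:
  targets:
    - [[0, 0, 0.05], [0, 0, 0], 0]
    - [[0, 0, 0.1], [0, 0, 0], 0]
    - [[0, 0, 0.12], [0, 0, 0], 0]
    - [[0, 0, 0.12], [0, 0, 0], 0]

```text
time: 30.0
tool_pos: [0.4725, -0.3428, 0.2333]
tool_rot: [0.002, 0.021, 1.0, -0.001]
contact_force: [-0.5, 0.6, 2.3]
gripper_width: 0.2
grasp_force: 59.5
```

Call:
jog_arm:
  targets:
    - [[0, 0, 0], [0, 0, 0], 25]
    - [[0, 0, 0], [0, 0, 0], 40]
    - [[0, 0, 0], [0, 0, 0], 70]
    - [[0, 0, 0], [0, 0, 0], 100]
    - [[0, 0, 0], [0, 0, 0], 100]
    - [[0, 0, 0], [0, 0, 0], 100]
    - [[0, 0, 0], [0, 0, 0], 100]

```text
time: 30.88
tool_pos: [0.4723, -0.3427, 0.2326]
tool_rot: [0.002, 0.021, 1.0, -0.0]
contact_force: [-0.1, 0.2, -0.8]
gripper_width: 1.0
grasp_force: 0.0
```

Call:
jog_arm:
  targets:
    - [[0, 0, -0.8], [0, 0, 0], 100]
    - [[0, 0, -2.2], [0, 0, 0], 100]
    - [[0, 0, -4], [0, 0, 0], 100]
    - [[0, 0, -5.8], [0, 0, 0], 100]
    - [[0, 0, -6.8], [0, 0, 0], 100]
    - [[0, 0, -6.8], [0, 0, 0], 100]

```text
time: 31.62
tool_pos: [0.4724, -0.3431, 0.4073]
tool_rot: [0.004, 0.021, 1.0, -0.003]
contact_force: [0.4, -0.4, -0.1]
gripper_width: 1.0
grasp_force: 0.0
```

```bash
python3 - <<'E'
from pl import *
look('20')
im,d,K,T=shot("wrist","w20")
P=cloud(d,K,T);z=P[...,2]; near=(abs(P[...,0]-.49)<.09)&(abs(P[...,1]+.341)<.06)&(d>0)
for lo,hi in ((0.187,0.1935),(0.1935,0.2),(0.28,0.32)):
    Q=P[near&(z>lo)&(z<hi)]
    if len(Q)>5: print(lo,len(Q),cv2.minAreaRect((Q[:,:2]*1000).astype(np.float32)),np.median(Q[:,2]))
E
```

```text
t 31.62 F [ 0.42 -0.35 -0.08] hook [ 0.4679 -0.3439  0.2339]
738 [0.5176 0.3473 0.0309] [0.0056 0.0082 0.0491 0.0727]
834 [0.5213 0.3458 0.025 ] [0.0022 0.0037 0.0577 0.0805]
0.187 1636 ((488.4397888183594, -341.6741027832031), (44.22407150268555, 103.48698425292969), 87.35010528564453) 0.19029840976628007
0.1935 801 ((463.1807556152344, -341.8683166503906), (43.50737380981445, 52.31514358520508), 86.91998291015625) 0.19522063220437064
0.28 708 ((472.18646240234375, -342.6227111816406), (17.610492706298828, 23.52291488647461), 87.87461853027344) 0.2951204761239281
```

The picker is hanging where it started and the pail is standing at about (0.52,0.347), inside the tray.

```bash
python3 -c "
from plant import *
print(job_done())"
```

```text
the job is handed in; nothing more can be done
None
```

The job is handed in at about 32 s: the pail was hooked out of its tube and stands upright inside the drain tray, and the picker is back on its hanger at its starting place, with no strong contact forces seen along the way.

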